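# Press the power box's panel shut and lock its quarter-turn fastener

## Task

The hinged panel of the grey door-entry power box on the glass shelf is unlocked and stands a little proud at its front edge. Set the closed fingertips in the slot of the round steel fastener, press the panel fully shut, and turn the fastener clockwise (seen from above) all the way to its stop, so that the panel stays locked when you let go and move clear. Only push with the fingers: pinch or lift nothing, do not pull the panel up, and leave the tray, pill tin, keys, key cover and clothes peg lying where they are.

Things in the scene. Friction and masses are not known exactly. Their poses are not given: they have to be found in the camera images.
- box: grey plastic door-entry power box fixed to the glass shelf, 240 x 300 mm (x, y), 106 mm high with its panel shut. Origin: centre of its underside, on the shelf. Own x points from front wall to hinge (back) wall, y left, z up. The round fastener lies 62 mm from the origin towards the front. Three black cable glands stand out 20 mm from the left wall
- panel (a joint): angle of the hinged top panel (250 x 310 x 6 mm), rad: 0 fully shut on its rigid rim, positive open. Hinge line along the back, 125 mm behind the box's origin, 100 mm up; 187 mm from the fastener. Unlocked, a spring holds it 0.04 to 0.08 rad open (fastener 8 to 15 mm up); about 5 N down on the fastener shuts it. Locked, it rests at about 0.007
- panel_front (a point): middle of the panel's front edge, on its top face, 250 mm from the hinge line; its axes are the box's when the panel is shut
- cam (a joint): turn of the fastener, rad, growing clockwise seen from above: 0 unlocked (slot parallel to the panel's front edge), 1.571 its stop (slot points to the front edge). Stays where left (friction about 0.1 N m). From about 0.8 its tongue slides below a keeper on the front wall, only while the panel is pressed shut: otherwise the keeper blocks the turn
- slot (a point): centre of the slot's floor, on the fastener's axis: a steel dish 89 mm across, its rim 2.5 mm above the panel's face, crossed by one straight slot 32 mm wide, 62 long (58 at its sides, ends closed), 14 deep. y runs along the slot, z up the axis. A black line on the rim at the -y end points to one white dot unlocked, the other locked. Floor 94 mm above the shelf when shut
- tray: black ceramic tray, 110 x 190 x 18 mm, loose, leave alone. Origin: centre of its underside
- pill_tin: stainless steel pill tin with a ribbed twist cap, 51 mm diameter, 41 mm high, loose, leave alone. Origin: centre of its underside
- key_long: steel key, 66 mm long, 3 mm thick, loose, leave alone. Origin: underside, centre of its 25 mm round bow; the blade runs along its x axis
- key_short: steel key, 56 mm long, 3 mm thick, loose, leave alone. Origin: underside, centre of its 25 mm round bow; the blade runs along its x axis
- key_cover: orange hard silicone key cover, 40 x 32 x 11 mm, loose, leave alone. Origin: centre of its underside
- peg: wooden clothes peg lying on its side, 72 x 12 x 11 mm, loose, leave alone. Origin: centre of its underside

How it is judged:
By the outcome, as a careful person would: the job done as asked, in the order asked, and still so for the second after the job is handed in, with the robot touching nothing.
It also fails if it takes over 38 s, if anything falls off the work surface, if the arm or the gripper's body presses on something with over 40 N, if the wrist force passes 120 N, or if a joint passes its speed limit or range.

## Robot

A 6-joint arm with a two-finger parallel gripper is mounted at the origin on the work surface. World frame = base frame: x ahead of the robot, y to its left, z up, the work surface at z = 0. Lengths are in mm, angles in rad, forces in N, time in s.
With the tool pointing down it reaches from about 200 to 875 mm from the base axis. Payload 3.4 kg.
Tool frame: the origin (TCP) lies midway between the tips of the shut fingers; the grasp point (between the pads) lies 19 mm behind it; z points along the fingers, y is the line along which they close (so a half turn about z gives the same grasp; the last joint's range is limited). The gripper opens to 94 mm and grips with 3 to 60 N. Pads are 16 mm wide; open, the fingers measure 119 mm over their backs; the gripper's body (75 mm by 177 mm) begins 78 mm behind the grasp point.
Start: joints at [0.986, 0.276, 1.505, -0, 1.361, -0.121], TCP at [257.249, 514.285, 205.493] pointing down, gripper open.
Joint ranges: [-2.89, 2.89], [-0.75, 2.08], [0.22, 2.7], [-1.18, 4.32], [0.11, 2.71], [-2.7, 2.7]. Speed limits (rad/s): [2.57, 2.57, 3.14, 3.14, 3.14, 3.14].

## Interface

Orientations are given as a rotation vector (axis times angle).
In Python, from rig import bot gives the robot as it stands.
- The arm moves only by the tool send_rows, never from a script. Its argument "rows" is a list of rows, each a list of 5 numbers: the opening in per cent of the stroke, from 0 (shut) to 100 (fully open), then the shift along the tool's x, y, z in mm, then the turn about the tool's z in rad. A call has 1 to 10 rows; each row is the pose to reach, as a shift and turn from the pose commanded when the call began, along the tool's axes at that moment; what a row does not reach only later rows make up. A row lasts 1/12 s, in which the tool goes at most 41.7 mm and 7.16 degrees, less where a joint would pass 70% of its speed; a pose out of reach is approached as far as the arm can. A call with a gripper value outside its range is refused whole. The fingers move at their own pace and stop on an object; the grip force is fixed at half the most. Time passes only in rows, so rows that repeat a pose let the fingers close. It gives the time, the measured TCP pose, the force, the opening and the grip force at its end, in the units of the state.
- bot.get_state(): the state, without advancing time (a new reading comes with each control period).
- bot.snapshot(name): name is "scene" or "side" or "wrist"; returns a dict with "image" (384x512x3 uint8, red, green, blue), "range_z" (384x512 float32, mm along the optical axis (not along the pixel's ray), 0 where there is no reading), "camera_matrix" (3x3 intrinsics, pixels), "extrinsics" (4x4, takes a point from camera to world coordinates). Camera axes: x right, y down, z forward; pixel columns grow to the right and rows downward; lengths in mm; the calibration is good to about 2 mm. A picture is of the moment at which its call begins.
- bot.job_done(): hands the job in; it is judged then, once.
Trained networks look in a picture, given as the dict that the camera call returned (one of the last four; its "shot" number tells which), for a name from the list of things; names that differ only in an ending like _2 or _b are one class to them, and where a whole thing is asked for, a point or a joint stands for the part that bears it (a point fixed in the world has none). Each returns a list of dicts, best first, with "conf" (0 to 1); they miss things now and then, are a little off and sometimes report something else, mostly with a low value. They report only what shows in the picture. A call takes as long as a camera call.
- bot.search_frame(picture, query): "uv" ([column, row] in pixels, amid what is visible of it).
- bot.landmark_of(picture, query): "uv" ([column, row] in pixels: a listed point, or the origin of a listed thing).
The state is a dict: "time_s": time; "q": joint angles; "joint_velocities": joint speeds; "effort": joint torques, N m; "ee_pos": TCP position; "ee_rot": TCP orientation; "force": force on the tool from outside, world axes, zero at the start; "ft_torque": the same for the moment, N m; "gripper_width": finger opening in mm; "finger_force": force on a finger pad.
Only numpy, scipy, OpenCV 4.12 (cv2) and the standard library are available. Lean on these libraries where they do the work, as an engineer would, in place of code of your own. Each camera call takes 0.05 s, during which the arm holds its last target. There are 200 camera calls.

## Working session

There is one attempt and no reset: what is moved stays moved. The work goes in short steps, Python scripts to look and compute and a tool call to move; the robot and the scene stay as the last step left them, time stands still between calls to the robot, and variables do not carry over. Pictures are saved under pics/ and viewed, at most 10 in all, crops included, and the job is handed in when it is done.

Besides the shell and the picture viewer there is one more tool, called after "Call:" as name([rows], argument=value, ...), one row to a line, values as JSON. send_rows: Moves the arm, as the interface text tells. Its arguments: {"type":"object","properties":{"rows":{"type":"array","items":{"type":"array","items":{"type":"number"}}}},"required":["rows"]}

```bash
mkdir -p pics
cat > h.py <<'E'
from rig import bot
import numpy as np, cv2
from scipy.spatial.transform import Rotation as R
def w(s,uv,r=2):
    u,v=int(round(uv[0])),int(round(uv[1])); p=s["range_z"][max(v-r,0):v+r+1,max(u-r,0):u+r+1]; p=p[p>0]
    if len(p)==0: return None
    return pt(s,uv,np.median(p))
def pt(s,uv,z):
    K=s["camera_matrix"]; c=np.array([(uv[0]-K[0,2])/K[0,0]*z,(uv[1]-K[1,2])/K[1,1]*z,z,1]); return (s["extrinsics"]@c)[:3]
def save(s,n): cv2.imwrite("pics/"+n+".png",s["image"][:,:,::-1])
E
python3 - <<'E'
from h import *
np.set_printoptions(precision=1,suppress=True)
ims=[]
for n in ["scene","side","wrist"]:
    s=bot.snapshot(n); ims.append(s["image"])
    for q in ["slot","panel_front","box"]:
        for f in (bot.landmark_of,):
            for d in f(s,q)[:1]: print(n,q,d["uv"],round(d["conf"],2),w(s,d["uv"]))
    print(s["extrinsics"][:3,3])
cv2.imwrite("pics/a.png",cv2.resize(np.vstack([np.hstack(ims[:2]),np.hstack([ims[2],ims[2]*0])]),(800,600))[:,:,::-1])
st=bot.get_state();print(st["time_s"],st["ee_pos"],R.from_rotvec(st["ee_rot"]).as_matrix(),st["gripper_width"])
E
```

```text
scene slot [196.1, 207.1] 0.97 [ 560.1 -112.9  102.9]
scene panel_front [186.9, 185.1] 0.9 [369.8 -34.5  -1.8]
scene box [202.1, 252.1] 0.75 [ 687.7 -176.9  107.4]
[1193.9 -449.8  789.2]
side slot [270.5, 154.1] 0.95 [ 559.4 -113.6  105.8]
side panel_front [293.1, 151.4] 0.85 [ 500.1 -111.9  119.7]
side box [253.0, 174.5] 0.66 [594.7 -15.2 116.1]
[493.2 725.5 756.5]
[182.4 551.6 384.7]
0.6 [257.3 514.3 205.5] [[-0.9  0.4  0. ]
 [ 0.4  0.9  0. ]
 [-0.   0.  -1. ]] 94.29908838807526
```

View pics/a.png

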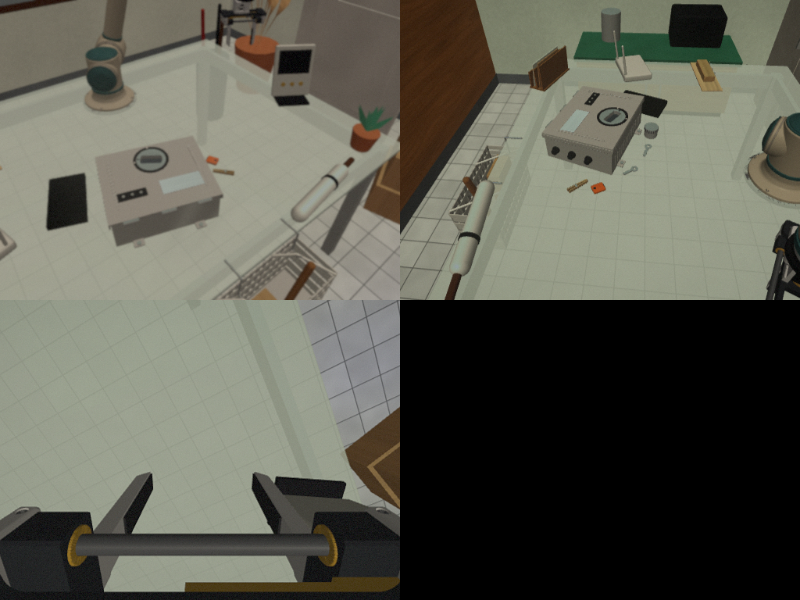

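The scene and side views show the box ahead-right of the robot, slot near (196,207) in scene and (270,154) in side. The two agree on about (560,-113). Next is the box yaw and the shift to go above it.

Run:
```python
from h import *
np.set_printoptions(precision=2,suppress=True)
for n in ["scene","side"]:
    s=bot.snapshot(n); K=s["camera_matrix"]; v,u=np.mgrid[0:384,0:512]; z=s["range_z"]
    P=np.stack([(u-K[0,2])/K[0,0]*z,(v-K[1,2])/K[1,1]*z,z,np.ones_like(z)],-1)@s["extrinsics"].T
    m=(z>0)&(P[...,2]>95)&(P[...,2]<135)&(np.hypot(P[...,0]-620,P[...,1]+120)<250)
    mm=cv2.morphologyEx(m.astype(np.uint8),cv2.MORPH_OPEN,np.ones((5,5)))
    k,l=cv2.connectedComponents(mm); c=max(range(1,k),key=lambda i:(l==i).sum()); Q=P[l==c][:,:3]
    print(n,cv2.minAreaRect(Q[:,:2].astype(np.float32)), np.linalg.lstsq(np.c_[Q[:,:2],np.ones(len(Q))],Q[:,2],rcond=None)[0])
st=bot.get_state(); T=R.from_rotvec(st["ee_rot"]).as_matrix(); print(T.T@(np.array([560,-113,230])-st["ee_pos"]), T[:,0], st["q"])
```

```text
scene ((620.2014770507812, -139.6615447998047), (311.7528381347656, 261.5968933105469), 72.5964584350586) [ -0.05   0.02 144.4 ]
side ((618.91455078125, -139.5229034423828), (318.59918212890625, 258.9171142578125), 72.45770263671875) [ -0.04   0.   141.11]
[-551.37 -425.61  -24.53] [-0.89  0.45 -0.  ] [ 0.99  0.28  1.5   0.    1.36 -0.12]
```

Call:
send_rows([
  [0,-15,-13,-1,0.05],
  [0,-45,-39,-2,0.15],
  [0,-75,-65,-4,0.25],
  [0,-105,-91,-5,0.35],
  [0,-135,-117,-6,0.45],
  [0,-165,-143,-8,0.55],
  [0,-195,-169,-9,0.65],
  [0,-225,-195,-10,0.75],
  [0,-255,-221,-11,0.85],
  [0,-285,-247,-12,0.95],
])

```text
time_s: 1.53
ee_pos: [402.0, 164.1, 217.9]
ee_rot: [2.046, 2.384, 0.002]
force: [0.3, -0.1, 0.2]
gripper_width: 30.8
finger_force: 0.0
```

```bash
cat > go.py <<'E'
import sys
from h import *
np.set_printoptions(precision=2,suppress=True)
x,y,z,yaw=map(float,sys.argv[1:]); st=bot.get_state(); T=R.from_rotvec(st["ee_rot"]).as_matrix()
print("t",st["time_s"],"pos",st["ee_pos"],"yaw",np.degrees(np.arctan2(T[1,0],T[0,0])),"shift",T.T@(np.array([x,y,z])-st["ee_pos"]),"turn",np.arctan2(T[1,0],T[0,0])-np.radians(yaw),"F",st["force"],"q",st["q"],st["gripper_width"],"tz",T[:,2])
E
python3 go.py 545 -170 230 72.6
```

```text
t 1.5333 pos [401.96 164.09 217.88] yaw 98.72619230050582 shift [-351.92   90.72  -12.08] turn 0.4559880766530182 F [ 0.27 -0.11  0.23] q [0.23 0.05 1.76 0.   1.33 0.07] 30.822582892168395 tz [ 0.  0. -1.]
```

Call:
send_rows([
  [0,-35,9,-1,0.05],
  [0,-70,18,-2,0.1],
  [0,-105,27,-4,0.15],
  [0,-140,36,-5,0.2],
  [0,-175,45,-6,0.25],
  [0,-210,54,-7,0.3],
  [0,-245,63,-9,0.35],
  [0,-280,72,-10,0.4],
  [0,-315,82,-12,0.45],
  [0,-345,90,-12,0.45],
])

```text
time_s: 2.37
ee_pos: [545.5, -163.4, 229.8]
ee_rot: [2.523, 1.869, 0.001]
force: [0.6, -0.0, -0.6]
gripper_width: 0.6
finger_force: 0.0
```

Call:
send_rows([
  [0,0,0,0,0],
  [0,0,0,0,0],
])

```text
time_s: 2.53
ee_pos: [544.7, -162.1, 228.8]
ee_rot: [-2.523, -1.87, 0.0]
force: [0.2, 0.5, -0.0]
gripper_width: 0.9
finger_force: 0.0
```

```bash
python3 - <<'E'
from h import *
np.set_printoptions(precision=1,suppress=True)
s=bot.snapshot("wrist"); 
for q in ["slot","panel_front"]:
    for d in bot.landmark_of(s,q)[:1]: print(q,d["uv"],round(d["conf"],2),w(s,d["uv"]))
print(s["extrinsics"]); cv2.imwrite("pics/b.png",s["image"][:,:,::-1]); np.save("b.npy",s,allow_pickle=True)
E
python3 go.py 561 -117 150 72.6
```

```text
slot [258.6, 152.1] 0.68 [ 555.7 -122.   103.6]
panel_front [202.0, 152.5] 0.79 [ 497.1 -102.4  118.9]
[[  1.   -0.3  -0.1 568.5]
 [ -0.3  -0.9  -0.3 -82.6]
 [ -0.    0.3  -1.  408.2]
 [  0.    0.    0.    1. ]]
t 2.6833 pos [ 543.84 -159.65  229.42] yaw 73.25839468049533 shift [45.73  4.22 79.45] turn 0.011491154952259608 F [0.02 0.77 0.75] q [-0.41  0.25  1.48  0.    1.41 -0.12] 0.8527396566895332 tz [-0.  0. -1.]
```

View pics/b.png

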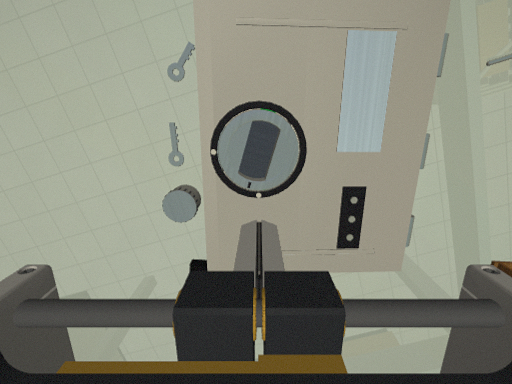

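The wrist view shows the dish centred near (259,150), with dots at (213,152) and (258,195). The black line at (249,185) shows the fastener already turned slightly clockwise, so I need the slot's direction and centre.

Run:
```python
from h import *
np.set_printoptions(precision=1,suppress=True)
s=np.load("b.npy",allow_pickle=True).item()
def atz(uv,z):
    a=pt(s,uv,1.);o=s["extrinsics"][:3,3];return o+(a-o)*(z-o[2])/(a-o)[2]
g=cv2.cvtColor(s["image"],cv2.COLOR_RGB2GRAY); 
roi=np.zeros_like(g);cv2.circle(roi,(259,150),33,255,-1)
m=((g<110)&(roi>0)).astype(np.uint8); k,l,stt,_=cv2.connectedComponentsWithStats(m)
c=1+np.argmax(stt[1:,4]);print(stt[c]);v,u=np.nonzero(l==c)
P=np.array([atz(x,104) for x in zip(u,v)])
print(cv2.minAreaRect(P[:,:2].astype(np.float32)))
print("slotpix depth",w(s,(258,152),4))
m=((g<70)).astype(np.uint8);cv2.circle(roi,(259,150),60,255,-1);m[roi==0]=0
k,l,stt,_=cv2.connectedComponentsWithStats(m);c=1+np.argmax(stt[1:,4])
h=cv2.convexHull(np.argwhere(l==c)[:,::-1].astype(np.int32));e=cv2.fitEllipse(h);print("ring",e,atz(e[0],117))
C=atz(e[0],117)
for p in [(213,152),(258,195),(249,185)]:
    d=atz(p,117)-C;print(p,atz(p,117),np.degrees(np.arctan2(d[1],d[0])),np.hypot(d[0],d[1]))
for p in [(213,152),(258,195),(200,120),(300,60),(330,220)]: print(p,w(s,p,1))
```

```text
[ 238  120   43   61 1723]
((555.7233276367188, -120.98554992675781), (69.15796661376953, 33.7322998046875), 56.6447639465332)
slotpix depth [ 555.1 -121.7  103.5]
ring ((258.0115966796875, 148.5291290283203), (36.046165466308594, 61.8688850402832), 17.812570571899414) [ 556.8 -116.3  117. ]
(213, 152) [ 508.4 -105.5  117. ] 167.44528828845532 49.606511172184725
(258, 195) [ 541.2 -167.2  117. ] -107.00837371484316 53.166923631191416
(249, 185) [ 534.9 -152.8  117. ] -120.95470036876749 42.53284657901841
(213, 152) [ 509.4 -105.1  122.1]
(258, 195) [ 541.5 -166.4  119.5]
(200, 120) [507.1 -69.7 119.2]
(300, 60) [623.2 -44.  113.7]
(330, 220) [ 614.6 -224.3  111.2]
```

```bash
python3 go.py 549 -132 135 56.6
```

```text
t 2.6833 pos [ 543.84 -159.65  229.42] yaw 73.25839468049533 shift [27.9  -2.94 94.44] turn 0.2907438352713523 F [0.02 0.77 0.75] q [-0.41  0.25  1.48  0.    1.41 -0.12] 0.8527396566895332 tz [-0.  0. -1.]
```

Call:
send_rows([
  [0,7,-1,20,0.1],
  [0,14,-2,40,0.2],
  [0,21,-3,60,0.29],
  [0,28,-3,80,0.29],
  [0,28,-3,90,0.29],
  [0,28,-3,94,0.29],
  [0,28,-3,94,0.29],
  [0,28,-3,94,0.29],
])

```text
time_s: 3.35
ee_pos: [550.2, -133.2, 136.4]
ee_rot: [2.765, 1.49, 0.002]
force: [0.3, -0.2, 0.4]
gripper_width: 0.4
finger_force: 0.0
```

```bash
python3 - <<'E'
from h import *
np.set_printoptions(precision=1,suppress=True)
s=bot.snapshot("wrist");t=bot.snapshot("side")
ims=[cv2.resize(s["image"][100:384,130:400],(400,420)),cv2.resize(t["image"][90:220,200:330],(400,420),interpolation=cv2.INTER_CUBIC)]
cv2.imwrite("pics/c.png",np.hstack(ims)[:,:,::-1])
E
python3 go.py 549 -132 112 56.6
```

```text
t 3.45 pos [ 550.54 -133.6   136.81] yaw 56.59675950708257 shift [ 0.48 -2.23 24.8 ] turn -5.655727079678652e-05 F [-0.08 -0.26  0.52] q [-0.36  0.31  1.64  0.    1.2   0.22] 0.4893296175208921 tz [ 0. -0. -1.]
```

View pics/c.png

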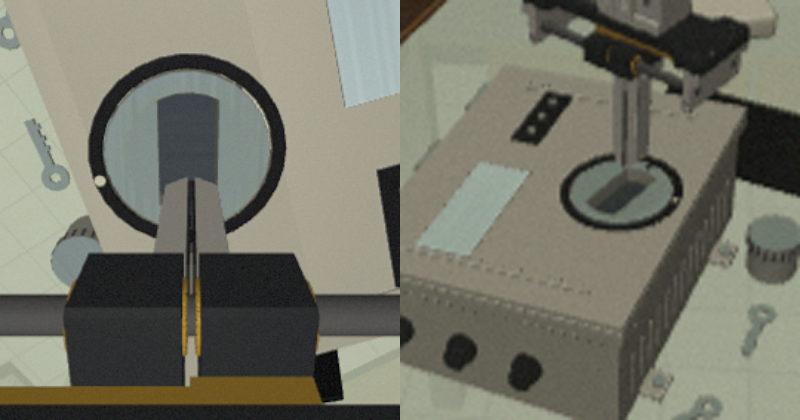

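The fingertips at (190,178) line up with the slot, which spans columns 157–218. Lowering them into it now.

Call:
send_rows([
  [0,1,-1,6,0],
  [0,1,-1,12,0],
  [0,1,-1,18,0],
  [0,1,-1,24,0],
  [0,1,-1,28,0],
  [0,1,-1,31,0],
  [0,1,-1,34,0],
  [0,1,-1,34,0],
  [0,1,-1,34,0],
])

```text
time_s: 4.2
ee_pos: [549.2, -131.7, 101.4]
ee_rot: [-2.766, -1.489, 0.0]
force: [-0.7, 0.2, 1.2]
gripper_width: 0.4
finger_force: 0.6
```

Call:
send_rows([
  [0,0,0,2,0],
  [0,0,0,4,0],
  [0,0,0,6,0],
  [0,0,0,7,0],
  [0,0,0,8,0],
  [0,0,0,8,0],
  [0,0,0,8,0],
])

```text
time_s: 4.78
ee_pos: [549.7, -131.8, 94.2]
ee_rot: [2.766, 1.489, 0.001]
force: [-1.5, 1.1, 6.2]
gripper_width: 0.6
finger_force: 3.2
```

Call:
send_rows([
  [0,0,0,1,0],
  [0,0,0,2,0],
  [0,0,0,3,0],
  [0,0,0,3,0],
  [0,0,0,3,0],
])

```text
time_s: 5.2
ee_pos: [549.8, -131.8, 93.9]
ee_rot: [2.764, 1.489, 0.003]
force: [-5.2, 1.5, 21.3]
gripper_width: 0.4
finger_force: 10.6
```

```bash
python3 go.py 549 -132 92 56.6
```

```text
t 5.2 pos [ 549.77 -131.83   93.92] yaw 56.606230587475146 shift [-0.57 -0.55  1.91] turn 0.00010874426577478502 F [-5.17  1.49 21.33] q [-0.36  0.34  1.7   0.    1.1   0.22] 0.435403674997164 tz [ 0. -0. -1.]
```

Panel is on its rim at about 21 N. Starting the clockwise orbit while holding it down.

Call:
send_rows([
  [0,-0.4,-2.6,0,0.05],
  [0,-0.2,-4.3,0,0.1],
  [0,0.1,-6,0,0.15],
  [0,0.6,-7.6,0,0.2],
  [0,1,-8.7,0,0.25],
  [0,1.5,-9.3,0,0.3],
  [0,1.9,-9.9,0,0.35],
  [0,2.4,-10.5,0,0.4],
  [0,2.9,-11,0,0.45],
  [0,3.4,-11.6,0,0.5],
])

```text
time_s: 6.03
ee_pos: [546.0, -127.1, 94.1]
ee_rot: [3.038, 0.754, 0.012]
force: [0.4, -6.5, 14.3]
gripper_width: 0.4
finger_force: 7.1
```

```bash
cat > cam.py <<'E'
from h import *
st=bot.get_state();T=R.from_rotvec(st["ee_rot"]).as_matrix();p=st["ee_pos"][:2]-np.array([556.5,-120])
yaw=np.degrees(np.arctan2(T[1,0],T[0,0]));print(st["time_s"],st["ee_pos"],"F",st["force"],"torque",st["ft_torque"],"yaw",yaw,"r",np.hypot(*p),"ang",np.degrees(np.arctan2(p[1],p[0])),"in tool",T[:2,:2].T@p, "F tool",T.T@st["force"],"target",st["q"])
E
python3 cam.py
```

```text
6.0333 [ 545.98035144 -127.05406651   94.0513731 ] F [ 0.44069737 -6.46260429 14.29039542] torque [-1.47031551  0.10562584  0.02731108] yaw 27.894764768811523 r 12.665814627174344 ang -146.15573444623016 in tool [-12.59745795   1.31346944] F tool [ -2.56808635   6.09970761 -14.22579943] target [-0.34916596  0.33273973  1.71684589 -0.00581063  1.07946375  0.73751361]
```

Call:
send_rows([
  [0,0.6,-1.9,0.5,0.1],
  [0,1.4,-3.7,1,0.2],
  [0,2.4,-5.4,1,0.3],
  [0,3.4,-6.5,1,0.4],
  [0,3.4,-6.5,1,0.4],
  [0,3.4,-6.5,1,0.4],
])

```text
time_s: 6.53
ee_pos: [544.1, -121.4, 93.9]
ee_rot: [3.126, 0.141, 0.01]
force: [-5.2, -10.5, 19.2]
gripper_width: 0.5
finger_force: 11.4
```

```bash
python3 cam.py
python3 - <<'E'
from h import *
s=bot.snapshot("wrist");t=bot.snapshot("side")
ims=[cv2.resize(s["image"][100:384,130:400],(400,420)),cv2.resize(t["image"][90:220,200:330],(400,420),interpolation=cv2.INTER_CUBIC)]
cv2.imwrite("pics/d.png",np.hstack(ims)[:,:,::-1])
E
```

```text
6.5333 [ 544.10188122 -121.36272713   93.92667722] F [ -5.16124244 -10.49906421  19.23977724] torque [-2.14976687  1.08846316 -0.01988978] yaw 5.159153112973869 r 12.47278535729695 ang -173.72756871036245 in tool [-12.47022918   0.24322166] F tool [ -5.97489305  10.2377243  -19.14490677] target [-0.33774194  0.33001501  1.72155278 -0.01050097  1.0795742   1.1479515 ]
```

View pics/d.png

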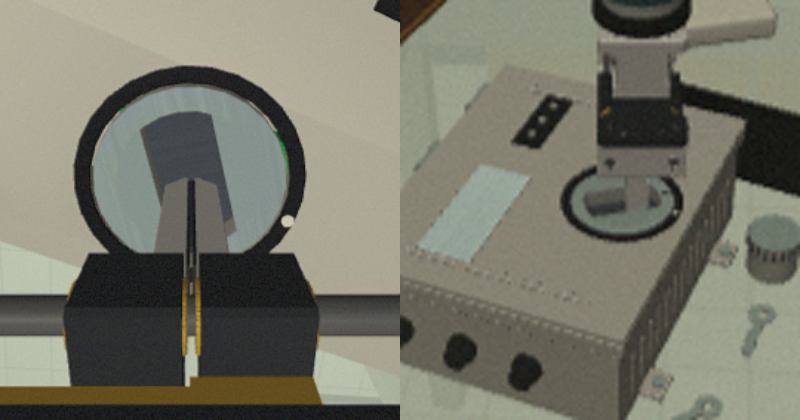

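The slot lags the tool by about 15° (wrist crop: slot tilted, centre near (188,170)), which puts cam at about 0.9, past the keeper's entry. Continuing.

Call:
send_rows([
  [0,0.7,-1.9,0.5,0.1],
  [0,1.7,-3.6,1,0.2],
  [0,3,-5.8,1,0.3],
  [0,4.6,-7.7,1,0.4],
  [0,5.2,-9.1,1,0.4],
  [0,5.8,-10.5,1,0.4],
  [0,5.8,-10.5,1,0.4],
  [0,5.8,-10.5,1,0.4],
])

```text
time_s: 7.3
ee_pos: [548.6, -113.0, 93.8]
ee_rot: [3.089, -0.481, 0.014]
force: [-8.1, -17.3, 26.3]
gripper_width: 0.8
finger_force: 23.1
```

```bash
python3 cam.py
```

```text
7.3 [ 548.56053957 -113.00734685   93.84373617] F [ -8.06381256 -17.3396582   26.25288335] torque [-3.07316393  1.71501591 -0.13700519] yaw -17.687724085126 r 10.579802925208467 ang 138.62812232936145 in tool [-9.68809946 -4.24787046] F tool [ -2.12052478  19.34290618 -26.0049622 ] target [-0.31745115  0.33351752  1.7162871  -0.01605907  1.08053192  1.56961594]
```

Call:
send_rows([
  [0,0,-1.5,0,0],
  [0,0,-3,0,0],
  [0,0,-3,0,0],
  [0,0,-3,0,0],
])

```text
time_s: 7.63
ee_pos: [548.7, -112.9, 93.9]
ee_rot: [3.084, -0.478, 0.012]
force: [-9.6, -22.7, 25.1]
gripper_width: 0.5
finger_force: 24.9
```

```bash
python3 cam.py
python3 - <<'E'
from h import *
s=bot.snapshot("wrist");t=bot.snapshot("side")
ims=[cv2.resize(s["image"][100:384,130:400],(400,420)),cv2.resize(t["image"][90:220,200:330],(400,420),interpolation=cv2.INTER_CUBIC)]
cv2.imwrite("pics/e.png",np.hstack(ims)[:,:,::-1])
E
```

```text
7.6333 [ 548.70240186 -112.89410098   93.85015881] F [ -9.63203938 -22.70452795  25.11379109] torque [-4.26123903  1.96307386 -0.11543471] yaw -17.60826851600595 r 10.549707935511245 ang 137.65729717879523 in tool [-9.58125522 -4.41121859] F tool [ -2.03372721  25.04059724 -24.65373641] target [-0.31347075  0.33406666  1.71549094 -0.02204885  1.08092275  1.57502266]
```

View pics/e.png

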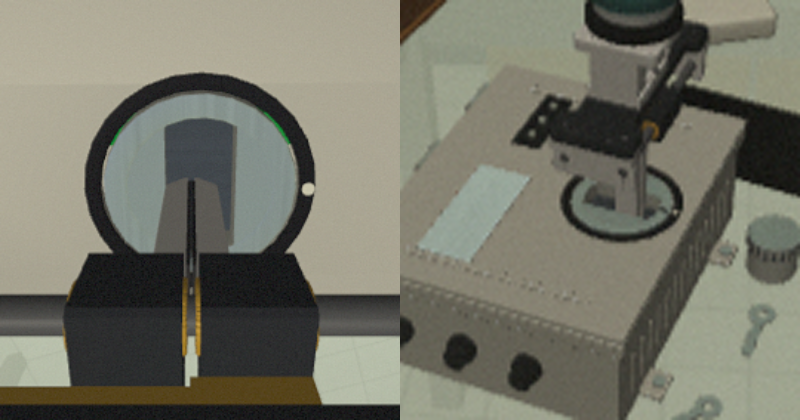

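The tips stopped moving while the side force rose (19 to 25 N), and the slot shows square to the dot, so it is at its stop. I'll ease off sideways, then lift clear.

Call:
send_rows([
  [0,0,4,-1,0],
  [0,0,8,-1,0],
  [0,0,11,-2,0],
  [0,0,12,-3,0],
  [0,0,12,-4,0],
  [0,0,12,-4,0],
])

```text
time_s: 8.23
ee_pos: [546.9, -113.6, 94.2]
ee_rot: [3.103, -0.489, 0.012]
force: [3.6, 0.2, 8.7]
gripper_width: 0.2
finger_force: 4.5
```

```bash
python3 cam.py
```

```text
8.2333 [ 546.89332053 -113.61759548   94.1805773 ] F [3.5510107  0.22647523 8.71869768] torque [ 0.08832897 -0.4384132   0.00864435] yaw -17.91185963971599 r 11.533576113441177 ang 146.40106779531197 in tool [-11.10367156  -3.11854176] F tool [ 3.37438979 -1.31357971 -8.69279352] target [-3.29978620e-01  3.32165017e-01  1.71731672e+00  9.21629343e-04
  1.08464130e+00  1.55300850e+00]
```

Now lift.

Call:
send_rows([
  [0,0,0,-3,0],
  [0,0,0,-6,0],
  [0,0,0,-10,0],
  [0,0,0,-15,0],
  [0,0,0,-22,0],
  [0,0,0,-35,0],
  [0,0,0,-60,0],
  [0,-30,0,-90,0],
  [0,-60,0,-110,0],
  [0,-60,0,-110,0],
])

```text
time_s: 9.07
ee_pos: [483.8, -93.2, 206.9]
ee_rot: [3.103, -0.488, 0.005]
force: [-0.3, 0.5, 0.9]
gripper_width: 0.4
finger_force: 0.0
```

```bash
python3 - <<'E'
from h import *
np.set_printoptions(precision=1,suppress=True)
s=bot.snapshot("wrist");t=bot.snapshot("side")
for d in bot.landmark_of(s,"slot")[:1]: print(d["uv"],w(s,d["uv"]))
for d in bot.landmark_of(s,"panel_front")[:1]: print(d["uv"],w(s,d["uv"]))
ims=[cv2.resize(s["image"],(400,300)),cv2.resize(t["image"][60:240,150:390],(400,300),interpolation=cv2.INTER_CUBIC)]
cv2.imwrite("pics/f.png",np.hstack(ims)[:,:,::-1])
for S in (t,):
    K=S["camera_matrix"]; v,u=np.mgrid[0:384,0:512]; z=S["range_z"]
    P=np.stack([(u-K[0,2])/K[0,0]*z,(v-K[1,2])/K[1,1]*z,z,np.ones_like(z)],-1)@S["extrinsics"].T
    d=P[...,:2]-np.array([556.5,-120]); bx=d@[.954,-.299]; by=d@[.299,.954]
    for lo,hi in ((-60,-50),(60,80),(150,180)):
        m=(z>0)&(P[...,2]>90)&(P[...,2]<135)&(bx>lo)&(bx<hi)&(abs(by)<130); print(lo,np.median(P[m][:,2]),m.sum())
E
python3 cam.py
```

```text
[262.3, 121.0] [ 554.8 -120.1   95.3]
[264.3, 185.0] [462.6 -95.3  -0.2]
-60 109.47157713748459 244
60 108.63861987160709 418
150 108.02892308054004 585
9.2667 [486.73067629 -94.44645955 202.05718793] F [-0.44872526 -0.08531393  0.53800064] torque [0.00988739 0.16145282 0.02437111] yaw -17.890464091381965 r 74.30169554465284 ang 159.8843627910915 in tool [-74.24566805  -2.88489927] F tool [-0.40088777  0.21901197 -0.53795935] target [-3.32128871e-01  1.58487500e-01  1.67125977e+00  4.40105792e-05
  1.31197390e+00  1.55090370e+00]
```

View pics/f.png

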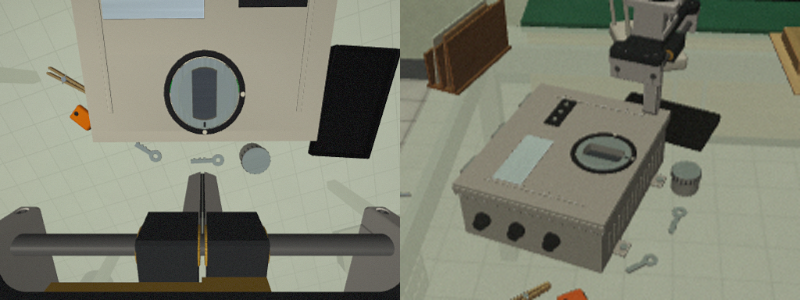

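The black line at (205,124) points at the front dot (205,131). The panel lies flat (slope about 0.007 rad) and the slot floor is about 95 mm up, so it's locked and the gripper is clear.

```bash
python3 -c "
from rig import bot
print(bot.job_done())"
```

```text
the job is handed in; nothing more can be done
None
```

The panel is shut and locked: I turned the fastener clockwise to its stop, the panel stayed flat once the gripper was clear, and the job was handed in at about 9 s without touching the loose items.

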